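Unclip the dust extractor's filter cartridge

TASK

The filter cartridge in the bench dust extractor is due for cleaning: push it down firmly, without forcing it, against its foam gasket so that its two catches drop clear of the ribs that lock them, pinch its two sprung tabs fully together while it is held down, and lift it out. Set it down gently, lying flat the right way up inside the plywood tray, and let go. Leave the other things on the bench where they are.

Things in the scene. Friction and masses are not known exactly. Their poses are not given: they have to be found in the camera images.
- bay (a point): Middle of the extractor's cartridge bay, level with the casing's flat top, 130 mm above the bench; z up. The extractor is a fixed pale box 220 (x) x 320 (y) x 130 mm high. The bay lies 60 mm to +y of the casing's middle and is 2 mm wider than the cartridge on each side; to -y of it is a flat intake grille standing 4 mm proud.
- cartridge_mid (a point): Centre of the grey filter cartridge's body, 30 mm below its flat top. Body 88 (x) x 120 (y) x 60 mm high, 0.28 to 0.53 kg; z up. At the start it is snapped into the bay, axes along the bay's, top flush with the casing's top. Two tabs stand on the top. Outside each tab the top is a bare flat shoulder, from 32 to 60 mm off the middle along y, on which open fingertips can press.
- cartridge: The same cartridge, origin at the middle of its underside. It can be pushed down 5 mm in the bay to a hard stop, against a gasket: nothing moves below a push of about 5 to 7 N; 10 to 12 N takes it to the stop. The tabs are locked until it is 3 mm or more down. With both tabs fully pinched it lifts straight up and out.
- tab_left_pad (a point): Middle of the outer face of the pale upright tab at the cartridge's +y side, 13 mm above the cartridge's flat top. The tab is 36 mm wide (x), 26 mm high, 6 mm thick; its outer face looks to +y, 32 mm from the cartridge's middle, 64 mm from the other tab's outer face.
- tab_right_pad (a point): The same for the tab at -y; its outer face looks to -y. Each tab drives a catch that sticks 10.6 mm out of that end of the body, 8 to 13 mm below the top, hidden under the casing's lip. The catch has an upturned nib at its tip, which stands 2.8 mm up behind a rib of the casing while the cartridge is not pushed down.
- tab_left (a joint): Travel of the +y tab towards the middle, m: 0 sprung out, 0.012 fully pinched (stop); its catch is clear of the casing from 0.009 on. The spring pushes back with 4.5 N at 0 and 8 N at 0.012.
- tab_right (a joint): The same for the tab at -y, which moves towards +y.
- tray_in (a point): Centre of the inner floor of a shallow open plywood tray, 200 mm (x) by 240 mm (y) outside, 35 mm high, walls and floor 5 mm thick; z is up.
- tape_roll: Bystander: roll of kraft tape lying flat, 110 mm across, 48 mm high; origin at its underside.
- red_dish: Bystander: shallow red dish, 120 mm across, 28 mm high; origin at its underside.
- card_strip: Bystander: flat strip of card with round rivets, 45 x 170 x 6 mm (x, y, z); origin at its underside.
- creaser: Bystander: yellow hand tool lying flat, about 170 mm long (x), up to 32 mm high at the wheel; origin at its underside.
- extractor: The extractor's casing; origin in the middle of its underside, on the bench; axes as for the bay.
Things that resemble listed ones, but are neither listed nor needed, are in the scene too. There is more than one size of the cartridge; the job needs the smallest.

How it is judged:
On the way, in this order (a step that is already met when the one before it is completed fails the run):
1. with the cartridge still down in its bay, both tabs are pinched in far enough to clear their catches (9 mm each) (value of joint each of tab_left, tab_right above 0.009 m and z of cartridge_mid in the frame of bay below -0.024 m and horizontal distance between cartridge_mid and bay below 0.01 m), for 0.1 s.
2. the cartridge is lifted out of the bay, clear of the casing's top (z of cartridge_mid in the frame of bay above 0.032 m), for 0.1 s.
At the end, for the whole second after the job is handed in: The cartridge lies flat on the tray's inner floor (its underside within 4 mm of it, tilt under 0.1 rad, tabs up, centre within 70 mm of the tray's), at rest and let go, its tabs sprung back out to within 2 mm (z of cartridge_mid in the frame of tray_in between 0.026 and 0.034 m and horizontal distance between cartridge_mid and tray_in below 0.07 m and angle between cartridge_mid's own z axis and vertical below 0.1 rad and value of joint each of tab_left, tab_right below 0.002 m and linear speed of cartridge below 0.02 m/s); the robot touches nothing.
It fails at once if the cartridge is dropped or thrown: it moves faster than 0.6 m/s (a fall of about 18 mm) with no finger on it (linear speed of cartridge above 0.6 m/s and contact force between the fingers and cartridge below 0.2 N).
It fails at once if the tape roll, dish, card strip or creasing tool is moved by more than 30 mm (distance of any of tape_roll, red_dish, card_strip, creaser from where it was at the start of the episode above 0.03 m).
It fails at once if the cartridge is forced: it bears on the extractor (gasket included) with over 60 N in all (contact force between cartridge and extractor above 60 N).
It also fails if it takes over 48 s, if anything falls off the work surface, if the arm or the gripper's body presses on something with over 40 N, if the wrist force passes 120 N, or if a joint passes its speed limit or range.

ROBOT

A 6-joint arm with a two-finger parallel gripper is mounted at the origin on the work surface. World frame = base frame: x ahead of the robot, y to its left, z up, the work surface at z = 0. Lengths are in m, angles in rad, forces in N, time in s.
With the tool pointing down it reaches from about 0.35 to 0.85 m from the base axis. Payload 8.1 kg.
Tool frame: the origin (TCP) lies midway between the tips of the shut fingers; the grasp point (between the pads) lies 19 mm behind it (robot.grip_point_offset is the distance from the TCP to the grasp point, in m); z points along the fingers, y is the line along which they close (so a half turn about z gives the same grasp; the last joint's range is limited). The gripper opens to 93 mm and grips with 3 to 60 N. Pads are 15 mm wide; open, the fingers measure 128 mm over their backs; the gripper's body (75 mm by 188 mm) begins 65 mm behind the grasp point.
Start: joints at [1.147, 0.13, 1.488, -0, 1.523, -0.085], TCP at [0.199, 0.566, 0.219] pointing down, gripper open.
Joint ranges: [-2.96, 2.96], [-0.89, 2.26], [0.02, 2.5], [-1.34, 4.48], [0, 2.73], [-2.66, 2.66]. Speed limits (rad/s): [2.39, 2.39, 2.79, 3.14, 3.14, 3.14].

INTERFACE

Orientations are given as a rotation vector (axis times angle).
In Python, from plant import robot, read_camera, job gives the robot as it stands.
- The arm moves only by the shell command python3 -m inch 'ROWS' [FORCE]. ROWS is JSON, one flat list of numbers, 5 for each row, row after row: the shift along the world's x, y, z in mm, then the turn about the world's z in degrees, then the opening in per cent of the stroke, from 0 (shut) to 100 (fully open). In form: [dx, dy, dz, yaw, hand, dx, dy, dz, yaw, hand, ...]. A call has 1 to 10 rows; each row is the pose to reach, as a shift and turn from the pose commanded when the call began; what a row does not reach only later rows make up. A row lasts 1/12 s, in which the tool goes at most 41.7 mm and 7.16 degrees, less where a joint would pass 70% of its speed; a pose out of reach is approached as far as the arm can. A call with a gripper value outside its range is refused whole. The fingers move at their own pace and stop on an object; FORCE is the grip in N (left out, the last holds). Time passes only in rows, so rows that repeat a pose let the fingers close. It gives the time, the measured TCP pose, the force, the opening and the grip force at its end, in the units of the state.
- robot.read_state(): the state, without advancing time (a new reading comes with each control period).
- read_camera(name): name is "side" or "top" or "wrist"; returns a dict with "image" (400x640x3 uint8, blue, green, red), "K" (3x3 intrinsics, pixels), "extrinsics" (4x4, takes a point from world to camera coordinates); the wrist camera has in their place "mount" (4x4, takes a point from camera to tool coordinates, whose origin is the TCP and whose axes are the flange's). Camera axes: x right, y down, z forward; pixel columns grow to the right and rows downward; lengths in m; the calibration is good to about 2 mm. A picture is of the moment at which its call begins: read the wrist's pose just before it. There is no depth.
- job.close_job(): hands the job in; it is judged then, once.
The state is a dict: "t": time; "q": joint angles; "dq": joint speeds; "joint_torque": joint torques, N m; "tool_pos": TCP position; "orientation": TCP orientation; "force": force on the tool from outside, world axes, zero at the start; "wrist_torque": the same for the moment, N m; "opening": finger opening in m; "gripper_force": force on a finger pad.
Only numpy, scipy, OpenCV 4.12 (cv2) and the standard library are available. Lean on these libraries where they do the work, as an engineer would, in place of code of your own. Each camera call takes 0.05 s, during which the arm holds its last target. There are 200 camera calls.

## Working session

There is one attempt and no reset: what is moved stays moved. The work goes in short steps, Python scripts to look and compute and a shell command to move; the robot and the scene stay as the last step left them, time stands still between calls to the robot, and variables do not carry over. Pictures are saved under pics/ and viewed, at most 10 in all, crops included, and the job is handed in when it is done.

```bash
mkdir -p pics; ls; python3 - <<'E'
from plant import robot, read_camera
import cv2,numpy as np
np.set_printoptions(precision=4,suppress=True)
for n in("top","side"):
    c=read_camera(n); cv2.imwrite(f"pics/{n}0.png",c["image"]); np.savez(f"{n}0.npz",K=c["K"],E=c["extrinsics"]); print(n,c["K"],c["extrinsics"])
s=robot.read_state(); print(s)
E
```

```text
pics
top [[405.4047   0.     319.7836]
 [  0.     405.4047 202.1251]
 [  0.       0.       1.    ]] [[ 0.0079 -0.9999  0.01    0.0945]
 [-0.9969 -0.0087 -0.078   0.4463]
 [ 0.0781 -0.0094 -0.9969  1.4217]
 [ 0.      0.      0.      1.    ]]
side [[492.0627   0.     325.0059]
 [  0.     492.0627 198.5671]
 [  0.       0.       1.    ]] [[ 0.9847 -0.174  -0.0045 -0.4406]
 [-0.1283 -0.708  -0.6944  0.2224]
 [ 0.1176  0.6844 -0.7195  1.4354]
 [ 0.      0.      0.      1.    ]]
{'t': 0.1, 'q': array([ 1.1466,  0.1311,  1.4891,  0.    ,  1.523 , -0.0854]), 'dq': array([ 0.0006, -0.0002, -0.0023, -0.0003,  0.0016,  0.0008]), 'joint_torque': array([  0.0014, -56.1339, -49.3097,   0.077 ,   0.0291,  -0.    ]), 'tool_pos': array([0.1992, 0.5654, 0.2177]), 'orientation': array([-0.5296, -3.0962,  0.0024]), 'force': array([-0.1756,  0.2341, -0.2116]), 'wrist_torque': array([ 0.0244, -0.0408, -0.0076]), 'gripper_force': 0.0, 'opening': 0.09274219126631773}
```

View pics/top0.png

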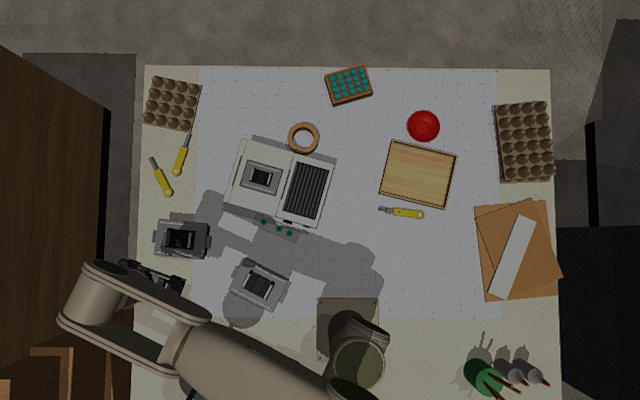

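View pics/side0.png

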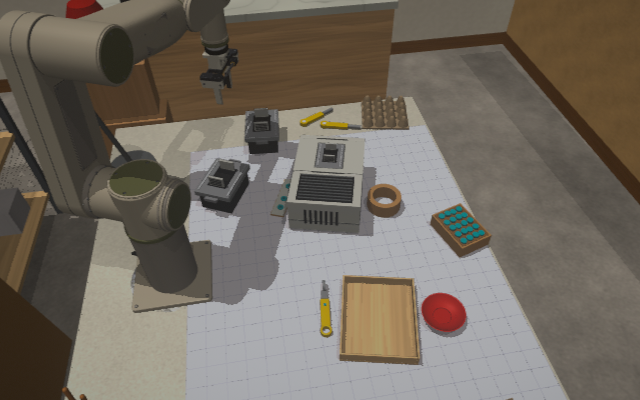

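Both pictures show three cartridge-like things. In the top view they are at (261,177), snapped into the pale extractor, and loose at (181,239) and (260,285). The tray is at (417,174), the tape at (303,137), the dish at (423,126), the card strip at (280,228), and the creaser is the yellow tool at (401,212). The two other yellow tools at (161,176) and (181,155) are decoys. I choose the cartridge in the extractor bay, because it's the smallest and it's in place. Next I'll check it in a close crop.

```bash
python3 - <<'E'
import cv2,numpy as np
a=cv2.imread("pics/top0.png")[125:240,215:345]; b=cv2.imread("pics/side0.png")[125:240,280:375]
a=cv2.resize(a,None,fx=3.4,fy=3.4,interpolation=cv2.INTER_CUBIC); b=cv2.resize(b,(int(95*3.4),a.shape[0]),interpolation=cv2.INTER_CUBIC)
o=np.hstack([a,b]); o=cv2.convertScaleAbs(o,alpha=1.2); print(o.shape); cv2.imwrite("pics/crop1.png",o)
E
```

```text
(391, 765, 3)
```

View pics/crop1.png

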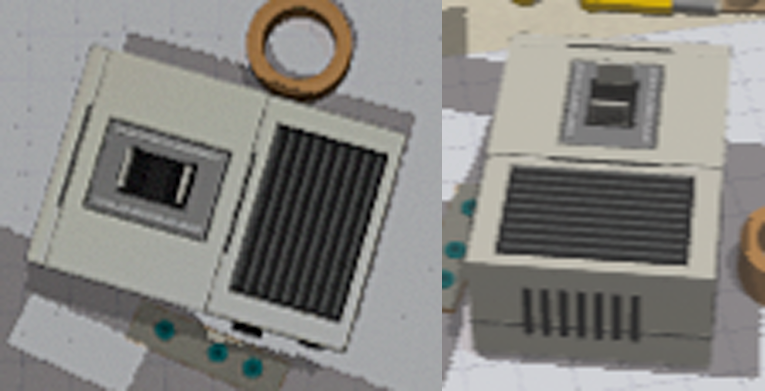

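The crop shows the grey cartridge flush in the bay, with corners at about (112,120), (230,150), (207,240) and (85,208), and tabs at (125,170) and (188,185). It is clearly the smallest, so the choice stands. Next I back-project.

```bash
cat > h.py <<'E'
import numpy as np,cv2
def ray(f,px,z):
    d=np.load(f+"0.npz");K,E=d["K"],d["E"];R,t=E[:3,:3],E[:3,3]
    c=-R.T@t; px=np.atleast_2d(px).astype(float)
    v=(R.T@np.linalg.inv(K)@np.c_[px,np.ones(len(px))].T).T
    return (c+v*((z-c[2])/v[:,2])[:,None])[:,:2]
def rect(p): # size, centre, angle (deg) of edge0->1
    p=np.asarray(p);e=p[1]-p[0]+p[2]-p[3];f=p[3]-p[0]+p[2]-p[1]
    return p.mean(0),np.degrees(np.arctan2(e[1],e[0])),np.linalg.norm(e)/2,np.linalg.norm(f)/2
E
python3 - <<'E'
from h import *
np.set_printoptions(precision=4,suppress=True)
C=lambda l:np.array(l)/3.4+[215,125]-.35
print("cart",rect(ray("top",C([(112,120),(230,150),(207,240),(85,208)]),.13)))
print("casing",rect(ray("top",C([(95,45),(410,115),(347,350),(30,262)]),.13)))
S=lambda l:(np.array(l)-[442,0])/3.4+[280,125]-.35
print("cart side(+x-y..)",rect(ray("side",S([(574,62),(664,66),(655,147),(560,143)]),.13)))
print("tabs",ray("top",C([(125,170),(188,185)]),.156))
print("casing side",rect(ray("side",S([(505,43),(732,46),(716,278),(467,262)]),.13)))
# tray rim: segment by wood colour
im=cv2.imread("pics/top0.png");h=cv2.cvtColor(im,cv2.COLOR_BGR2HSV)
m=cv2.inRange(h,(5,60,60),(30,255,255));m[:, :370]=0;m[:,470:]=0;m[:130]=0;m[204:,:]=0
c=max(cv2.findContours(m,0,2)[0],key=cv2.contourArea);b=cv2.boxPoints(cv2.minAreaRect(c));print(b);print("tray top",rect(ray("top",b,.02)))
print("tray side",rect(ray("side",[(342,277),(415,277),(419,361),(340,359)],.02)))
E
```

```text
cart (array([0.5163, 0.2918]), np.float64(-104.0435812443354), np.float64(0.11974198525413061), np.float64(0.08959304262031179))
casing (array([0.5044, 0.2318]), np.float64(-103.5758315731445), np.float64(0.3144356480930097), np.float64(0.2276068979977432))
cart side(+x-y..) (array([0.5165, 0.2932]), np.float64(-14.081065158882499), np.float64(0.0887568432104014), np.float64(0.11839191674439214))
tabs [[0.5213 0.3201]
 [0.5076 0.2603]]
casing side (array([0.4975, 0.2304]), np.float64(-13.38240256669381), np.float64(0.22131633992755997), np.float64(0.3095795821010549))
[[378.7442 193.5869]
 [391.7147 138.4623]
 [458.0426 154.0688]
 [445.0721 209.1935]]
tray top (array([ 0.5502, -0.253 ]), np.float64(-13.735141359897025), np.float64(0.20477211712083493), np.float64(0.24278827227060798))
tray side (array([ 0.5502, -0.2479]), np.float64(-10.918240829589722), np.float64(0.20244751739520395), np.float64(0.25025443294403515))
```

```bash
python3 -m inch '[40,-34,20,1,82,80,-68,20,2,82,120,-102,20,3,82,160,-136,20,4,82,200,-170,20,5.4,82,240,-204,20,5.4,82,275,-236,20,5.4,82,300,-258,20,5.4,82,317,-273,20,5.4,82,317,-273,20,5.4,82]' 15 && python3 - <<'E'
from plant import robot, read_camera
import cv2,numpy as np
s=robot.read_state(); c=read_camera("wrist"); cv2.imwrite("pics/w1.png",c["image"]); print(s["tool_pos"],s["orientation"],s["opening"],s["force"])
np.savez("w1.npz",K=c["K"],M=c["mount"],p=s["tool_pos"],r=s["orientation"]);print(c["K"],c["mount"])
E
```

```text
t: 0.93
tool_pos: [0.514, 0.2941, 0.2382]
orientation: [-0.383, -3.118, 0.0]
force: [0.3, 0.2, 0.3]
opening: 0.0765
gripper_force: 0.0
[0.51398302 0.29412617 0.23822956] [-3.83128772e-01 -3.11758784e+00  4.63051424e-04] 0.07649813750326857 [0.32376285 0.227549   0.29836656]
[[289.91990787   0.         314.33880302]
 [  0.         289.91990787 199.44267879]
 [  0.           0.           1.        ]] [[-1.11559790e-04 -9.54020614e-01 -2.99740981e-01  8.50735577e-02]
 [ 9.99999854e-01 -2.65070180e-04  4.71482552e-04  9.77624458e-04]
 [-5.29256469e-04 -2.99740884e-01  9.54020504e-01 -1.66020261e-01]
 [ 0.00000000e+00  0.00000000e+00  0.00000000e+00  1.00000000e+00]]
```

View pics/w1.png

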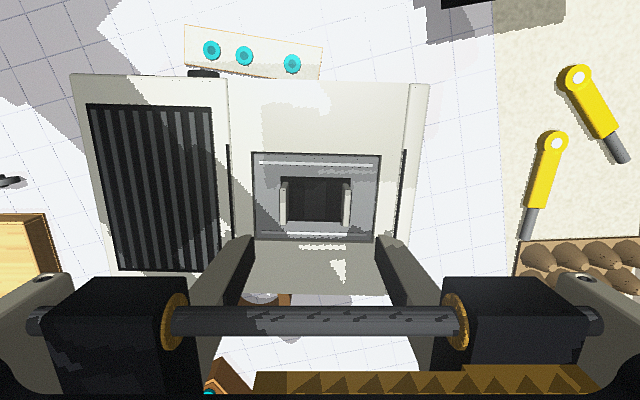

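The wrist view shows the cartridge top with far corners at (251,153) and (380,155) and near corners at (253,240) and (376,241). The tab outer faces are at about x=280 and x=352, and the fingertips straddle the cartridge.

```bash
cat >> h.py <<'E'
from scipy.spatial.transform import Rotation as Rn
def wray(f,px,z):
    d=np.load(f);R=Rn.from_rotvec(d["r"]).as_matrix();M=d["M"]
    c=R@M[:3,3]+d["p"];px=np.atleast_2d(px).astype(float)
    v=(R@M[:3,:3]@np.linalg.inv(d["K"])@np.c_[px,np.ones(len(px))].T).T
    return (c+v*((z-c[2])/v[:,2])[:,None])[:,:2]
E
python3 - <<'E'
from h import *
np.set_printoptions(precision=4,suppress=True)
d=np.load("w1.npz")
print("cart",rect(wray("w1.npz",[(251,153),(380,155),(376,241),(253,240)],.13)))
# tab top corners outer x at far/near
print("tabs(top outer)",wray("w1.npz",[(280,181),(352,181)],.156))
print("tool y dir",np.degrees(np.arctan2(*Rn.from_rotvec(d["r"]).as_matrix()[[1,0],1])))
im=cv2.imread("pics/w1.png")[135:255,220:400];cv2.imwrite("pics/w1c.png",cv2.resize(im,None,fx=4,fy=4,interpolation=cv2.INTER_CUBIC))
E
```

```text
cart (array([0.5152, 0.2956]), np.float64(75.28355305896115), np.float64(0.12478207074132434), np.float64(0.0896620391096526))
tabs(top outer) [[0.4835 0.2717]
 [0.4989 0.3332]]
tool y dir 75.98779818791913
```

View pics/w1c.png

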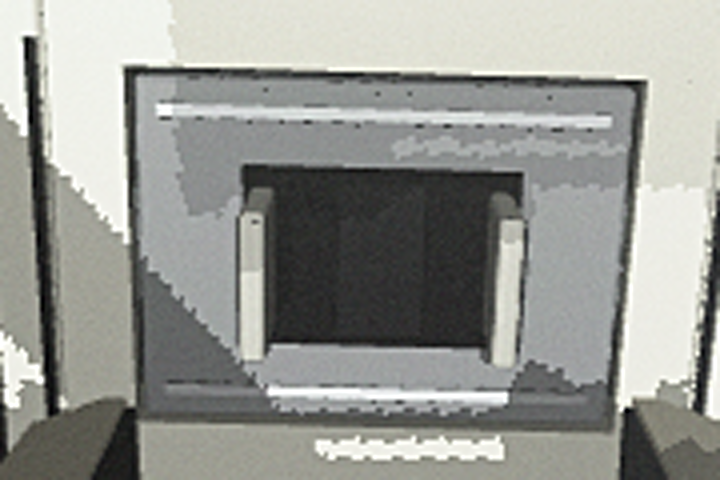

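```bash
python3 - <<'E'
from h import *
np.set_printoptions(precision=4,suppress=True)
W=lambda l:(np.array(l)-1.5)/4+[220,135]
print("tabs",rect(wray("w1.npz",W([(239,212),(523,220),(515,365),(242,360)]),.156)))
print("cart",rect(wray("w1.npz",W([(132,75),(637,85),(613,422),(142,410)]),.13)))
E
```

```text
tabs (array([0.5146, 0.2953]), np.float64(74.57677265196624), np.float64(0.06302249479194448), np.float64(0.03503510110225445))
cart (array([0.5145, 0.2957]), np.float64(74.61037901206913), np.float64(0.1206932710555179), np.float64(0.08695511021882324))
```

```bash
python3 -m inch '[-1,2.5,-20,-0.8,82,-1,2.5,-40,-0.8,82,-1,2.5,-60,-0.8,82,-1,2.5,-72,-0.8,82,-1,2.5,-80,-0.8,82,-1,2.5,-88,-0.8,82,-1,2.5,-96,-0.8,82,-1,2.5,-98,-0.8,82,-1,2.5,-98,-0.8,82,-1,2.5,-98,-0.8,82]'
```

```text
t: 1.82
tool_pos: [0.5123, 0.2987, 0.1413]
orientation: [0.405, 3.115, 0.001]
force: [0.3, -0.5, 0.2]
opening: 0.0764
gripper_force: 0.0
```

```bash
python3 -m inch '[2.5,-3,0,0,82,2.5,-3,0,0,82,2.5,-3,0,0,82,2.5,-3,0,0,82]' && python3 - <<'E'
from plant import robot, read_camera
import cv2,numpy as np
s=robot.read_state(); c=read_camera("wrist"); cv2.imwrite("pics/w2.png",c["image"]); print(s["tool_pos"],s["dq"])
np.savez("w2.npz",K=c["K"],M=c["mount"],p=s["tool_pos"],r=s["orientation"])
im=c["image"][150:330,180:460];cv2.imwrite("pics/w2c.png",cv2.resize(im,None,fx=2.8,fy=2.8,interpolation=cv2.INTER_CUBIC))
E
```

```text
t: 2.15
tool_pos: [0.5148, 0.2954, 0.141]
orientation: [0.405, 3.115, 0.001]
force: [-0.1, 0.7, 0.7]
opening: 0.0762
gripper_force: 0.0
[0.51475271 0.29539382 0.14103599] [ 0.0006103   0.00102234  0.0028734  -0.00168815 -0.0014182   0.00011657]
```

View pics/w2c.png

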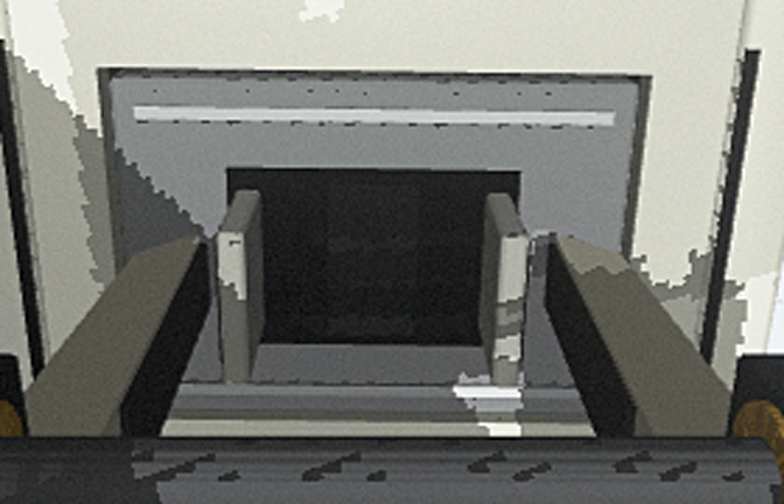

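The fingertips straddle the tabs at crop x≈207 and 548, with the tab faces at x≈217 and 527. The tabs sit about 0.8 mm towards −tool y. I'll correct that and start pressing.

```bash
python3 -m inch '[-0.2,-0.8,-4,0,82,-0.2,-0.8,-8,0,82,-0.2,-0.8,-10,0,82,-0.2,-0.8,-11,0,82,-0.2,-0.8,-11.5,0,82,-0.2,-0.8,-11.5,0,82]' 20; python3 -m inch '[0,0,-1,0,82,0,0,-1,0,82,0,0,-1,0,82]';python3 -m inch '[0,0,-1,0,82,0,0,-1,0,82,0,0,-1,0,82]'
```

```text
t: 2.7
tool_pos: [0.5141, 0.2945, 0.1296]
orientation: [-0.405, -3.115, 0.001]
force: [-3.4, -1.4, 7.9]
opening: 0.0762
gripper_force: 3.7
t: 2.95
tool_pos: [0.5141, 0.2945, 0.1288]
orientation: [-0.405, -3.115, 0.0]
force: [-4.8, -2.3, 8.9]
opening: 0.0762
gripper_force: 4.1
t: 3.2
tool_pos: [0.5141, 0.2945, 0.128]
orientation: [-0.405, -3.115, 0.0]
force: [-3.2, -2.4, 9.1]
opening: 0.0761
gripper_force: 4.5
```

```bash
python3 -m inch '[0,0,-1,0,82,0,0,-1,0,82,0,0,-1.5,0,82,0,0,-1.5,0,82]';python3 -m inch '[0,0,-1,0,82,0,0,-1,0,82,0,0,-1,0,82]'
```

```text
t: 3.53
tool_pos: [0.5142, 0.2945, 0.1266]
orientation: [0.405, 3.115, -0.0]
force: [-6.1, -3.0, 10.5]
opening: 0.076
gripper_force: 5.2
t: 3.78
tool_pos: [0.5142, 0.2946, 0.1258]
orientation: [0.405, 3.115, -0.0]
force: [-5.7, -3.4, 11.1]
opening: 0.0764
gripper_force: 5.6
```

```bash
python3 -m inch '[0,0,-0.6,0,82,0,0,-0.6,0,82,0,0,-0.6,0,82]'; python3 -m inch '[0,0,0,0,75,0,0,0,0,70,0,0,0,0,65,0,0,0,0,60,0,0,0,0,55,0,0,0,0,50,0,0,0,0,45,0,0,0,0,40,0,0,0,0,36,0,0,0,0,36]' 25
```

```text
t: 4.03
tool_pos: [0.5142, 0.2945, 0.1254]
orientation: [0.405, 3.115, -0.0]
force: [-4.5, -2.7, 11.7]
opening: 0.0763
gripper_force: 6.0
t: 4.87
tool_pos: [0.5151, 0.2945, 0.1258]
orientation: [0.405, 3.113, 0.001]
force: [-3.5, -3.0, 11.7]
opening: 0.0385
gripper_force: 25.0
```

```bash
python3 -m inch '[0,0,0,0,30,0,0,0,0,30,0,0,0,0,30,0,0,3,0,30,0,0,6,0,30,0,0,9,0,30,0,0,12,0,30,0,0,15,0,30,0,0,15,0,30]' 30
```

```text
t: 5.62
tool_pos: [0.5139, 0.2946, 0.1387]
orientation: [-0.405, -3.115, 0.0]
force: [-0.2, -0.4, -3.3]
opening: 0.0382
gripper_force: 29.9
```

```bash
python3 -m inch '[0,0,8,0,30,0,0,18,0,30,0,0,30,0,30,0,0,42,0,30,0,0,54,0,30,0,0,66,0,30,0,0,78,0,30,0,0,90,0,30,0,0,100,0,30,0,0,100,0,30]' && python3 - <<'E'
from plant import robot, read_camera
import cv2,numpy as np
s=robot.read_state(); c=read_camera("side"); d=read_camera("wrist")
o=np.hstack([c["image"][40:280,200:500],d["image"][100:340,160:480]]); cv2.imwrite("pics/l1.png",o); print(s["tool_pos"],s["force"])
E
```

```text
t: 6.45
tool_pos: [0.5155, 0.2952, 0.2425]
orientation: [0.404, 3.112, 0.004]
force: [1.1, -0.2, -2.6]
opening: 0.0382
gripper_force: 29.9
[0.5154545  0.29520045 0.24247605] [ 1.14152096 -0.16810282 -2.62401866]
```

View pics/l1.png

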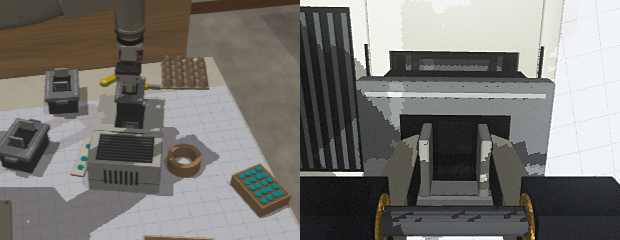

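The cartridge is out and level in the fingers, with both tabs pinched. Next I carry it to the tray.

```bash
python3 -m inch '[1,-10,0,0,30,2,-30,0,0,30,4,-60,0,0,30,6,-90,0,0,30,8,-120,0,0,30,10,-150,0,0,30,12,-180,0,0,30,14,-210,0,0,30,16,-240,0,0,30,18,-270,0,0,30]'; python3 -m inch '[2,-30,0,0,30,4,-60,0,0,30,6,-90,0,0,30,8,-120,0,0,30,10,-150,0,0,30,12,-180,0,0,30,14,-210,0,0,30,16,-240,0,0,30,17,-260,0,0,30,18,-272,0,0,30]';python3 -m inch '[0,0,0,0,30,0,0,0,0,30]'
```

```text
t: 7.38
tool_pos: [0.5313, 0.0225, 0.2378]
orientation: [-0.405, -3.113, 0.001]
force: [0.2, 0.9, -2.9]
opening: 0.0384
gripper_force: 29.9
t: 8.22
tool_pos: [0.5488, -0.2502, 0.2375]
orientation: [-0.408, -3.113, -0.0]
force: [0.1, 0.5, -3.6]
opening: 0.0379
gripper_force: 29.9
t: 8.38
tool_pos: [0.5496, -0.2474, 0.238]
orientation: [-0.407, -3.114, -0.002]
force: [0.2, 0.2, -3.9]
opening: 0.0382
gripper_force: 29.9
```

```bash
python3 -m inch '[0,-2,-10,0,30,0,-2,-30,0,30,0,-2,-55,0,30,0,-2,-80,0,30,0,-2,-105,0,30,0,-2,-125,0,30,0,-2,-140,0,30,0,-2,-152,0,30,0,-2,-160,0,30,0,-2,-160,0,30]' && python3 -m inch '[0,0,-3,0,30,0,0,-6,0,30,0,0,-8,0,30,0,0,-9,0,30,0,0,-9,0,30]' && python3 - <<'E'
from plant import robot, read_camera
import cv2,numpy as np
c=read_camera("side"); 
cv2.imwrite("pics/p1.png",cv2.resize(c["image"][180:380,290:490],None,fx=3,fy=3))
E
```

```text
t: 9.22
tool_pos: [0.5491, -0.2479, 0.0768]
orientation: [-0.403, -3.113, -0.002]
force: [-1.2, 0.4, -3.8]
opening: 0.038
gripper_force: 29.9
t: 9.63
tool_pos: [0.5504, -0.2495, 0.0703]
orientation: [0.405, 3.115, -0.0]
force: [-0.3, 0.1, -3.4]
opening: 0.0381
gripper_force: 29.9
```

View pics/p1.png

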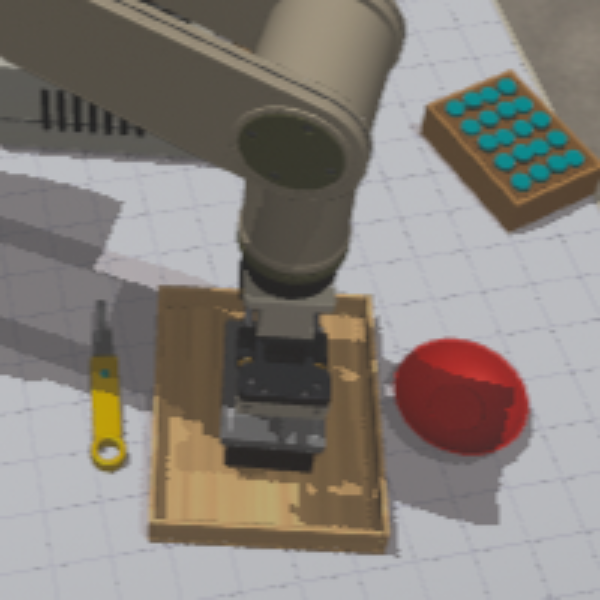

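The cartridge is inside the tray at about (270,430) in the crop, well clear of the walls, and the force shows it is still hanging. I'll lower it to contact.

```bash
python3 -m inch '[0,0,-1,0,30,0,0,-2,0,30,0,0,-3,0,30,0,0,-4,0,30,0,0,-4,0,30]';python3 -m inch '[0,0,-0.5,0,30,0,0,-1,0,30,0,0,-1,0,30]'
```

```text
t: 10.1
tool_pos: [0.5502, -0.2493, 0.0658]
orientation: [-0.405, -3.115, -0.0]
force: [0.1, 0.1, -3.4]
opening: 0.038
gripper_force: 29.9
t: 10.35
tool_pos: [0.5503, -0.2494, 0.0657]
orientation: [0.405, 3.115, -0.0]
force: [-2.9, 1.6, 3.8]
opening: 0.038
gripper_force: 29.9
```

```bash
python3 -m inch '[0,0,0,0,45,0,0,0,0,52,0,0,0,0,60,0,0,0,0,68,0,0,0,0,75,0,0,0,0,82,0,0,0.5,0,82,0,0,1,0,82,0,0,1,0,82]'; python3 -m inch '[0,0,5,0,82,0,0,12,0,82,0,0,22,0,82,0,0,37,0,82,0,0,57,0,82,0,0,77,0,82,0,0,97,0,82,0,0,117,0,82,0,0,137,0,82,0,0,137,0,82]';python3 -m inch '[0,0,0,0,82,0,0,0,0,82,0,0,0,0,82,0,0,0,0,82,0,0,0,0,82]'
python3 - <<'E'
from plant import robot, read_camera
import cv2,numpy as np
c=read_camera("side"); w=read_camera("wrist")
o=np.hstack([cv2.resize(c["image"][180:380,290:490],(400,400)),cv2.resize(w["image"][60:340,180:460],(400,400))])
cv2.imwrite("pics/p2.png",o)
E
```

```text
t: 11.1
tool_pos: [0.5503, -0.2493, 0.0659]
orientation: [0.405, 3.115, 0.0]
force: [-0.6, -0.3, -0.7]
opening: 0.0759
gripper_force: 0.0
t: 11.93
tool_pos: [0.5526, -0.2507, 0.2098]
orientation: [0.404, 3.107, -0.005]
force: [1.2, -0.5, 1.3]
opening: 0.0762
gripper_force: 0.0
t: 12.35
tool_pos: [0.5497, -0.249, 0.2017]
orientation: [-0.405, -3.113, -0.001]
force: [-0.1, -0.9, -0.6]
opening: 0.0762
gripper_force: 0.0
```

View pics/p2.png

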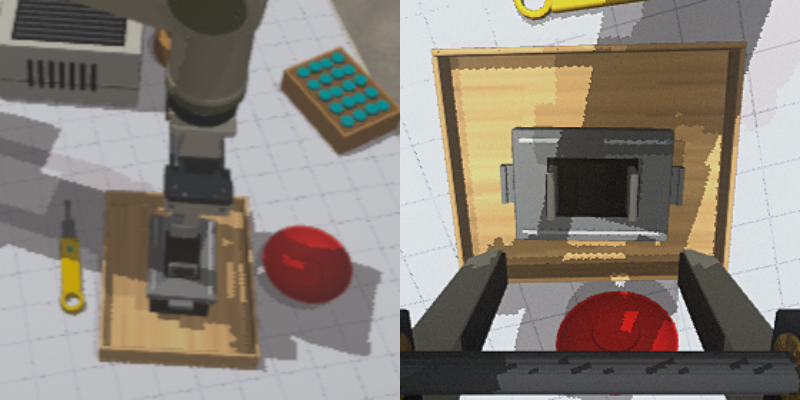

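The cartridge lies flat in the middle of the tray (right view, about (592,185)). Both catches are sprung out at (507,183) and (678,183), and the gripper is clear. I'm handing in the job.

```bash
python3 -c "
from plant import job
print(job.close_job())"
```

```text
the job is handed in; nothing more can be done
None
```

The cartridge was pressed, pinched, lifted out and set flat in the plywood tray with its tabs sprung back out and the gripper clear; the job was handed in after about 12 s of the 48 s allowed, and no verdict was returned.

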